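Nip up the drill vise and pick it up level

ROBOT

A 6-joint arm with a two-finger parallel gripper is mounted at the origin on the work surface. World frame = base frame: x ahead of the robot, y to its left, z up, the work surface at z = 0. Lengths are in m, angles in degrees, forces in N, time in s.
With the tool pointing down it reaches from about 0.4 to 0.825 m from the base axis. Payload 7 kg.
Tool frame: the origin (TCP) lies midway between the tips of the shut fingers; the grasp point (between the pads) lies 19 mm behind it; z points along the fingers, y is the direction in which the jaws open and shut (so a half turn about z gives the same grasp; the last joint's range is limited). The gripper opens to 88 mm and grips with 3 to 60 N. Pads are 19 mm wide; open, the fingers measure 130 mm over their backs; the gripper's body (78 mm by 193 mm) begins 47 mm behind the grasp point.
Start: joints at [-52.592, 20.546, 0.682, 0, -70.136, -16.507], TCP at [0.241, -0.631, 0.227] pointing down, gripper open.
Joint ranges: [-176.03, 176.03], [-82.01, 121.73], [-58.28, 71.71], [-173.87, 95.51], [-174.79, -0.11], [-173.66, 173.66]. Speed limits (degrees/s): [136.94, 136.94, 172.46, 180, 180, 180].

INTERFACE

Orientations are given as [roll, pitch, yaw] about the fixed x, y, z axes, in that order (R = Rz(yaw) Ry(pitch) Rx(roll)).
In Python, from plant import r gives the robot as it stands. The module is installed in compiled form; this text tells all that it offers.
- The arm moves only by the tool send_rows, never from a script. Its argument "motion" is a list of rows, each an object with "travel": the shift along the tool's x, y, z in m, a list of three; "spin": the turn about the tool's z in degrees. In form: [{"travel": [tx, ty, tz], "spin": spin}, ...]. A call has 1 to 5 rows; each row shifts and turns the pose as measured when the row begins, along the tool's axes as they then stand; what a row does not reach is not made up. A row lasts 1/12 s, in which the tool goes at most 41.7 mm and 7.16 degrees, less where a joint would pass 70% of its speed; a pose out of reach is approached as far as the arm can. A call is refused whole if a number of a shift passes 0.0417 or a number of a turn 7.16, either way. A call with a gripper value outside its range is refused whole. "gripper" is the gripper command: -1 is shut, 1 is fully open, values between are in proportion, set as the call begins (left out, the last holds). The fingers move at their own pace and stop on an object; "squeeze" is the grip in N (left out, the last holds). Time passes only in rows, so rows that do not move let the fingers close. It gives the time, the measured TCP pose, the force and the opening at its end, in the units of the state.
- r.get_state(): the state, without advancing time (a new reading comes with each control period).
- r.capture(name): name is "scene" or "side" or "wrist"; returns (picture, depth): 480x640x3 uint8, blue, green, red; 480x640 float32, m along the optical axis (not along the pixel's ray), 0 where there is no reading.
- r.get_calibration(name): a dict with "fov_y" (degrees; the focal length in pixels is half the picture's height over the tangent of half this angle, whatever the lens; pixels are square), "cx", "cy" (the principal point, pixels), "origin" and "orientation" of the camera in the world. Camera axes: x right, y down, z forward; pixel columns grow to the right and rows downward; lengths in m; the calibration is good to about 2 mm. A picture is of the moment at which its call begins: read the wrist's pose just before it. get_calibration takes no time and is no camera call; for the wrist camera it gives the pose at the moment of the call.
- r.close_job(): hands the job in, once; it reports no verdict.
Trained networks look in the newest picture that a camera, given by its name, has taken for a name from the list of things; names that differ only in an ending like _2 or _b are one class to them, and where a whole thing is asked for, a point or a joint stands for the part that bears it (a point fixed in the world has none). Each returns a list of dicts, best first, with "conf" (0 to 1); they miss things now and then, are a little off and sometimes report something else, mostly with a low value. They report only what shows in the picture. A call takes as long as a camera call. They do not tell look-alikes from the thing itself.
- r.boxes_of(camera, target): "at" ([x, y, z] in m, in the coordinates of the camera as it stood for that picture, good to about 4 mm: the middle of the surface that is visible of it).
- r.pinpoint(camera, target): "at" ([x, y, z] in m, in the coordinates of the camera as it stood for that picture, good to about 4 mm: a listed point, or the origin of a listed thing).
The state is a dict: "time_s": time; "joints": joint angles; "qd": joint speeds; "joint_torque": joint torques, N m; "tcp_pos": TCP position; "eef_rot": TCP orientation; "contact_force": force on the tool from outside, world axes, zero at the start; "moment": the same for the moment, N m; "gripper_width": finger opening in m.
Only numpy, scipy, OpenCV 4.12 (cv2) and the standard library are available. Lean on these libraries where they do the work, as an engineer would, in place of code of your own. Each camera call takes 0.05 s, during which the arm holds its last target. There are 200 camera calls.

TASK

A brass die blank stands loose between the jaws of the small green drill vise. Wind the vise's crank clockwise (seen from the crank end) until the sliding jaw has nipped the blank firmly against the fixed jaw, and let go of the crank. Then pick the vise up out of its wooden block without tipping it, to about 10 cm above where it stood, and finish while still holding it there, level and still, with the blank clamped in it; leave the pliers, the screwdriver and the clay pot alone.

Things in the scene. Friction and masses are not known exactly. Their poses are not given: they have to be found in the camera images.
- vise: Small green drill vise, about 0.85 kg with all its parts and the blank, loose in its block. Origin: centre of its underside; x along the screw from crank end to fixed jaw, y across, z up. Foot 120x76x6 mm; on it a bed 120 long, 50 wide, z 6 to 30. Fixed jaw 50 wide, x 32 to 58, top z 60. Tail block with the nut: x -60 to -46, 46 wide, top z 56. Screw axis: y 0, z 42.
- bed_grip (a point): Point inside the vise's bed at x 0, y 0, z 20 mm of the vise, about under its centre of mass, between the bed's plain upright side walls (50 mm apart along y, z 6 to 30 of the vise): the place to grip the vise from above, fingertips just above the foot. The jaws and blank overhead reach 44 mm above this point. Axes as the vise's.
- jaw: Sliding jaw, 22 (x) x 48 x 30 mm high, top z 60 of the vise. Origin: lower middle of its clamping face, which looks to +x of the vise. It slides along the vise's x and carries screw and crank with it. The fixed jaw's face is at x = 32 mm of the vise, so the jaw meets the 22 mm blank when its origin is at x = 10 mm of the vise. Axes as the vise's.
- crank (a joint): Crank angle a, rad, about the vise's +x; grows when wound clockwise seen from the crank end (closing). At a = 0 the handle is straight up; handle at y = -35 sin a, z = 42 + 35 cos a mm of the vise. 6 mm of jaw travel a turn: jaw origin at x = -3 + 0.955 a mm of the vise, blank met at a about 13.6. Runs free at 2 to 3 N on the handle; stays where it is left.
- handle (a point): Middle of the crank's black handle, a freely spinning sleeve 15 mm in diameter, 36 long, parallel to the screw, 35 mm off its axis, 108 mm behind the jaw's origin; x axis as the vise's. The crank arm (8 mm thick) begins 19 mm from it towards the vise. 6 N on the handle after the jaw meets the blank nips it firmly; over 10 N rocks the loose vise. The screw locks when let go.
- blank: Brass die blank, 22 mm (x, between the jaws) x 30 (y) x 34 high, 0.19 kg, standing loose on the vise's bed between the jaws, up to 0.05 rad askew (closing the jaw squares it). Origin: centre of its underside, at z 30 mm of the vise.
- nest: Hardwood vise block fixed to the bench, 152 x 108 x 27 mm, with a recess 5 mm deep in which the vise's foot stands with 2 mm of play, so that it cannot turn. Origin: centre of its underside on the bench; axes as the vise's. Recess floor 22 mm above the bench; its rim stays 1 mm below the top of the vise's foot.
- pliers: Bystander: pliers with red grips lying on the bench, about 155 mm long, 14 high; origin near the rivet, on the bench.
- screwdriver: Bystander: screwdriver with an orange handle lying on the bench, 160 mm long; origin near its middle.
- pot: Bystander: small terracotta pot, 64 mm across, 62 high; origin at the centre of its underside.
There are look-alikes about, which are no part of the job. Several things have the shape of the vise; the one meant has the colours described above. What is meant by the blank is not purple, and is the larger of those in its own colour.

How it is judged:
By the outcome, as a careful person would: the job done as asked, in the order asked, and still so for the second after the job is handed in, while the arm keeps its last pose, push and grip.
It also fails if it takes over 72 s, if anything falls off the work surface, if the arm or the gripper's body presses on something with over 40 N, if the wrist force passes 120 N, or if a joint passes its speed limit or range.

## Working session

There is one attempt and no reset: what is moved stays moved. The work goes in short steps, Python scripts to look and compute and a tool call to move; the robot and the scene stay as the last step left them, time stands still between calls to the robot, and variables do not carry over. Pictures are saved under pics/ and viewed, about 8 in all and at most 12, crops included, and the job is handed in when it is done.

Besides the shell and the picture viewer there is one more tool, called after "Request:" as name(argument=value, ...), one argument or row to a line, values as JSON. send_rows: Moves the arm, as the interface text tells. Its arguments: {"type":"object","properties":{"motion":{"type":"array"},"gripper":{"type":"number"},"squeeze":{"type":"number"}},"required":["motion"]}

```bash
mkdir -p pics
cat > h.py <<'E'
import numpy as np, cv2
from scipy.spatial.transform import Rotation as R
from plant import r
def cam(n):
    c=r.get_calibration(n); o=c["orientation"]
    M=np.array(o) if np.size(o)==9 else R.from_euler('xyz',o,degrees=True).as_matrix()
    return c,M.reshape(3,3),np.array(c["origin"])
def w(n,p,k=None):
    c,M,o=k or cam(n); return M@np.array(p)+o
def px(n,p,k=None):
    c,M,o=k or cam(n); f=240/np.tan(np.radians(c["fov_y"]/2)); return c["cx"]+f*p[0]/p[2], c["cy"]+f*p[1]/p[2]
def cloud(n,D,k=None):
    c,M,o=k or cam(n); f=240/np.tan(np.radians(c["fov_y"]/2)); v,u=np.mgrid[:480,:640]
    P=np.stack([(u-c["cx"])/f*D,(v-c["cy"])/f*D,D],-1); return P@M.T+o
E
python3 - <<'E'
from h import *
print(r.get_calibration("scene"),r.get_calibration("wrist")); print(r.get_state())
ims=[]
for n in ["scene","side"]:
    k=cam(n); im,D=r.capture(n); np.savez(n,im=im,D=D); cv2.imwrite(f"pics/{n}.png",im)
    for t in ["vise","handle","blank","jaw","nest"]:
        for d in r.pinpoint(n,t)[:5]: print(n,t,round(d["conf"],2),np.round(w(n,d["at"],k),3),np.round(px(n,d["at"],k)))
E
```

```text
{'fov_y': 52.35492426459538, 'cx': 322.312269072944, 'cy': 240.78913998964202, 'origin': array([0.99442977, 0.18281801, 0.72056429]), 'orientation': array([-1.41998641e+02, -2.78562944e-02,  1.15889740e+02])} {'fov_y': 60.749373994361974, 'cx': 317.83168633093715, 'cy': 250.52712300372804, 'origin': array([ 0.16453819, -0.66012723,  0.38487972]), 'orientation': array([ 1.62531370e+02, -1.08868672e-01,  1.10904458e+02])}
{'time_s': 0.0, 'joints': array([-5.25919718e+01,  2.05911474e+01,  6.34114737e-01, -1.76509485e-02,
       -7.01350951e+01, -1.65071451e+01]), 'qd': array([-0.0420037 ,  0.01322092, -0.03244802,  0.08228035,  0.04167713,
        0.01799984]), 'joint_torque': array([-2.02676752e-04, -5.82715738e+01,  2.93034106e+01,  6.99654311e+00,
        6.91700276e-03, -1.61505550e-04]), 'tcp_pos': array([ 0.24060456, -0.63015285,  0.22563628]), 'eef_rot': array([ 1.79906954e+02, -1.02697528e-02, -1.59105120e+02]), 'contact_force': array([-0.4344177 ,  0.60957466, -0.26474831]), 'moment': array([ 0.0045929 , -0.01948235,  0.00779955]), 'gripper_width': 0.08756553148115691}
scene v
[... 258 characters left out ...]
 blank 0.69 [0.565 0.002 0.05 ] [337. 268.]
scene blank 0.63 [ 0.441  0.081 -0.004] [403. 251.]
scene jaw 0.91 [ 0.581 -0.014  0.051] [324. 272.]
scene jaw 0.57 [ 0.494 -0.315  0.034] [205. 187.]
scene nest 0.91 [ 0.58  -0.024  0.   ] [319. 286.]
side vise 0.66 [ 0.498 -0.314  0.   ] [414. 422.]
side handle 0.79 [ 0.41  -0.248  0.079] [333. 378.]
side handle 0.5 [ 0.632 -0.115  0.036] [385. 290.]
side blank 0.68 [ 0.698  0.15  -0.001] [317. 230.]
side blank 0.52 [ 0.575 -0.004  0.049] [316. 264.]
side blank 0.49 [ 0.447  0.08  -0.002] [228. 290.]
side jaw 0.83 [ 0.497 -0.309  0.034] [414. 402.]
side jaw 0.58 [ 0.575 -0.018  0.048] [321. 268.]
side nest 0.95 [ 0.58  -0.022 -0.002] [324. 292.]
```

View pics/scene.png

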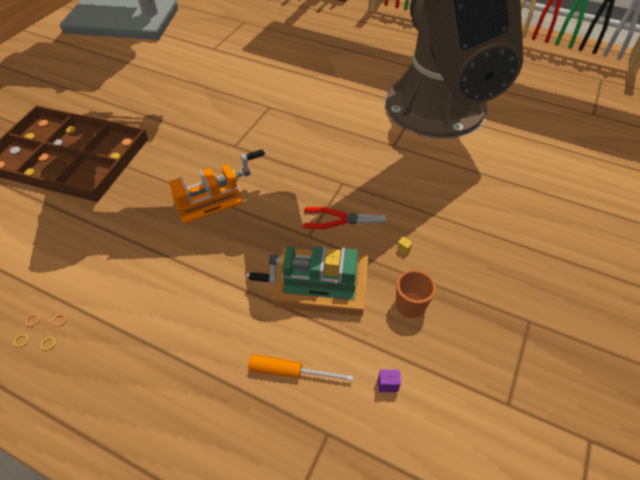

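View pics/side.png

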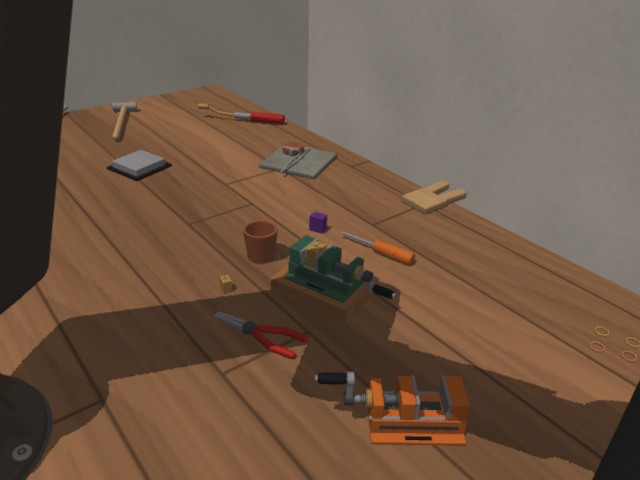

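Vise candidates: green at scene (320,276), which is the one described, and orange at (206,198), a look-alike. Blank candidates: brass in the green vise (337,268), chosen; a small brass cube at (404,244); a purple cube at (389,380). Next I'll fit the green vise's pose and check it in a crop.

```bash
cat > fit.py <<'E'
from h import *
out=[]
for n in ["scene","side"]:
    z=np.load(n+".npz"); im,D=z["im"],z["D"]; P=cloud(n,D)
    hsv=cv2.cvtColor(im,cv2.COLOR_BGR2HSV); m=cv2.inRange(hsv,(55,60,20),(95,255,255))>0
    m&=(D>0)&(np.hypot(P[...,0]-.58,P[...,1]+.02)<.12)&(P[...,2]>.01)
    p=P[m]; print(n,m.sum(),p[:,2].min(),p[:,2].max())
    for lo,hi in [(.02,.04),(.073,.090)]:
        q=p[(p[:,2]>lo)&(p[:,2]<hi)]; print(lo,len(q),np.median(q[:,2]),cv2.minAreaRect((q[:,:2]*1000).astype(np.float32)))
    dark=(hsv[...,2]<45)&(D>0)&(np.hypot(P[...,0]-.632,P[...,1]+.113)<.03)&(P[...,2]>.01)
    q=P[dark]; print("dark",len(q),q.mean(0),q.min(0),q.max(0)); print(cv2.fitLine((q[:,:2]*1000).astype(np.float32),2,0,.01,.01).ravel())
a=cv2.resize(cv2.imread("pics/scene.png")[225:325,230:380],(600,400),interpolation=2)
cv2.imwrite("pics/crop.png",a)
E
python3 fit.py
```

```text
scene 1955 0.026605970336541773 0.08705525480020337
0.02 632 0.03016657806814227 ((607.6263427734375, -11.608734130859375), (15.724296569824219, 115.59292602539062), 18.620792388916016)
0.073 779 0.08295146669619335 ((579.8169555664062, -21.548076629638672), (49.4932975769043, 115.78654479980469), 18.886831283569336)
dark 130 [ 0.63056608 -0.11130499  0.03992318] [ 0.6215811  -0.12689993  0.03337608] [ 0.63889979 -0.09600445  0.04470637]
[ 3.28249425e-01 -9.44591105e-01  6.30566101e+02 -1.11304985e+02]
side 1969 0.0241506033901282 0.085299083321971
0.02 680 0.02953073303515824 ((574.3946533203125, -24.453720092773438), (66.47798919677734, 121.32302856445312), 18.860980987548828)
0.073 588 0.08146753518373806 ((578.807373046875, -24.092636108398438), (48.202964782714844, 118.66598510742188), 19.24775505065918)
dark 188 [ 0.62310233 -0.113723    0.04052251] [ 0.60403771 -0.13185406  0.02796965] [ 0.63510548 -0.09725975  0.07457722]
[ 5.2758431e-01 -8.4950268e-01  6.2310236e+02 -1.1372300e+02]
```

View pics/crop.png

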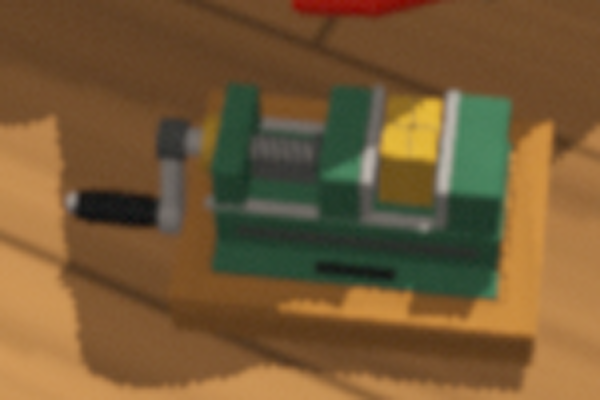

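Request:
send_rows(
  motion=[
    {"travel":[0,0,-0.02],"spin":-7},
    {"travel":[0,0,-0.02],"spin":-7},
    {"travel":[0,0,-0.02],"spin":-7},
    {"travel":[0,0,-0.02],"spin":-7},
    {"travel":[0,0,-0.02],"spin":-7},
  ],
)

```text
time_s: 1.02
tcp_pos: [0.2397, -0.6281, 0.3239]
eef_rot: [179.4, 0.3, -123.4]
contact_force: [1.2, 0.4, 0.2]
gripper_width: 0.0876
```

The crop shows the green vise with the brass blank loose between its jaws. The crank handle is low, on the +x world side (-y of the vise), at scene pixel ~(259,277). Yaw is ≈ 108.9° and a ≈ 2.6. I'll move above it for a wrist view.

Request:
send_rows(
  motion=[
    {"travel":[-0.04,0,0],"spin":-7},
    {"travel":[-0.04,-0.004,0],"spin":-7},
    {"travel":[-0.039,-0.009,0],"spin":-7},
    {"travel":[-0.037,-0.014,0],"spin":-7},
    {"travel":[-0.035,-0.018,0],"spin":-7},
  ],
)

```text
time_s: 1.43
tcp_pos: [0.3457, -0.4619, 0.3286]
eef_rot: [179.8, 0.2, -87.7]
contact_force: [1.6, -0.2, -0.4]
gripper_width: 0.0878
```

Request:
send_rows(
  motion=[
    {"travel":[-0.033,-0.023,0],"spin":-7},
    {"travel":[-0.03,-0.027,0],"spin":-7},
    {"travel":[-0.027,-0.03,0],"spin":-3},
    {"travel":[-0.026,-0.031,0],"spin":0},
    {"travel":[-0.026,-0.031,0],"spin":0},
  ],
)

```text
time_s: 1.85
tcp_pos: [0.452, -0.2823, 0.3304]
eef_rot: [-179.9, 0.1, -69.7]
contact_force: [1.7, -0.1, 0.2]
gripper_width: 0.0875
```

Request:
send_rows(
  motion=[
    {"travel":[-0.021,-0.03,0.014],"spin":0},
    {"travel":[-0.021,-0.03,0.014],"spin":0},
    {"travel":[-0.021,-0.03,0.014],"spin":0},
    {"travel":[-0.021,-0.03,0.014],"spin":0},
    {"travel":[-0.021,-0.03,0.014],"spin":1.2},
  ],
)

```text
time_s: 2.27
tcp_pos: [0.5615, -0.1221, 0.2656]
eef_rot: [-179.3, -0.3, -70.7]
contact_force: [1.7, -0.1, 0.4]
gripper_width: 0.0877
```

Request:
send_rows(
  motion=[
    {"travel":[-0.021,-0.03,0.014],"spin":0},
    {"travel":[-0.021,-0.03,0.014],"spin":0},
    {"travel":[0,0,0],"spin":0},
    {"travel":[0,0,0],"spin":0},
  ],
  gripper=-0.2,
)

```text
time_s: 2.6
tcp_pos: [0.6082, -0.0528, 0.2333]
eef_rot: [-179.4, -0.2, -70.4]
contact_force: [-0.0, -0.5, 0.3]
gripper_width: 0.0663
```

```bash
cat > wr.py <<'E'
from h import *
import sys
s=r.get_state(); print(s["time_s"],s["tcp_pos"],s["eef_rot"],s["joints"].round(1),s["contact_force"])
n="wrist"; k=cam(n); im,D=r.capture(n); cv2.imwrite(f"pics/{sys.argv[1]}.png",im); np.savez("wrist",im=im,D=D)
for t in ["vise","bed_grip","handle","jaw","blank","nest"]:
    for d in r.pinpoint(n,t)[:2]: print(t,round(d["conf"],2),np.round(w(n,d["at"],k),4),np.round(px(n,d["at"],k)))
P=cloud(n,D,k); hsv=cv2.cvtColor(im,cv2.COLOR_BGR2HSV); m=cv2.inRange(hsv,(55,60,20),(95,255,255))>0
m&=(D>0)&(np.hypot(P[...,0]-.58,P[...,1]+.02)<.12)
p=P[m]
for lo,hi in [(.02,.036),(.07,.090)]:
    q=p[(p[:,2]>lo)&(p[:,2]<hi)]; print(lo,len(q),np.median(q[:,2]),cv2.minAreaRect((q[:,:2]*1000).astype(np.float32)))
dark=(hsv[...,2]<45)&(D>0)&(np.hypot(P[...,0]-.630,P[...,1]+.113)<.03)&(P[...,2]>.015)&(P[...,2]<.12)
q=P[dark]
if len(q)>20: print("dark",len(q),q.mean(0),q.min(0),q.max(0)); print(cv2.minAreaRect((q[:,:2]*1000).astype(np.float32)))
E
python3 wr.py w1
```

```text
2.6 [ 0.60821061 -0.05279741  0.23325805] [-179.40785372   -0.21081834  -70.4134212 ] [ 13.4  13.9  -7.9   0.2 -67.6   6.1] [-0.04053095 -0.46150282  0.26500753]
vise 0.66 [ 0.5804 -0.021   0.0268] [337. 258.]
bed_grip 0.71 [ 0.5785 -0.0219  0.0419] [339. 263.]
handle 0.65 [ 0.4211 -0.0345  0.0031] [487. 289.]
handle 0.56 [ 0.63   -0.1145  0.0312] [320. 143.]
jaw 0.95 [ 0.578  -0.0168  0.0531] [338. 272.]
blank 0.78 [ 0.5704 -0.0026  0.0484] [341. 287.]
0.02 1977 0.02916669472548694 ((579.3939208984375, -22.51378631591797), (73.39856719970703, 118.10095977783203), 18.911653518676758)
0.07 3538 0.08256681821397363 ((580.0234375, -23.207767486572266), (47.94483947753906, 116.87857055664062), 19.25397491455078)
dark 114 [ 0.62872954 -0.10626378  0.03962306] [ 0.61896379 -0.12601819  0.03718697] [ 0.63756854 -0.09613488  0.04197435]
((631.208984375, -110.04583740234375), (9.423392295837402, 32.68241500854492), 36.171531677246094)
```

View pics/w1.png

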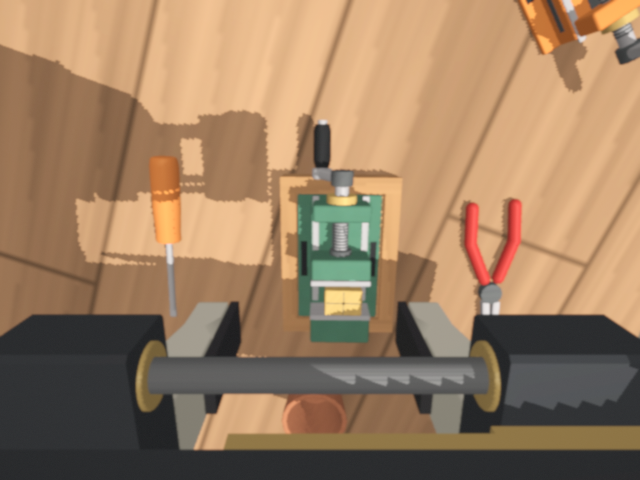

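The wrist view shows the green vise in its block with its brass blank, and the handle at (321,143). The pliers, screwdriver and pot are clear of the path. Jaw x ≈ 6 mm and handle x ≈ -103 mm both give a ≈ 8.9, so about 4.7 rad of winding remain. Moving to the handle.

Request:
send_rows(
  motion=[
    {"travel":[0.017,0,0.03],"spin":0.6},
    {"travel":[0.017,0,0.03],"spin":0},
    {"travel":[0.017,0,0.03],"spin":0},
    {"travel":[0.016,0,0.03],"spin":0},
    {"travel":[0,0,0.02],"spin":0},
  ],
)

```text
time_s: 3.37
tcp_pos: [0.6378, -0.1236, 0.1027]
eef_rot: [-178.0, -0.5, -71.3]
contact_force: [-0.4, 0.4, -0.3]
gripper_width: 0.0352
```

```bash
python3 wr.py w2
```

```text
3.3667 [ 0.63783658 -0.12355843  0.10271771] [-178.01196449   -0.53596891  -71.33403291] [  6.3  22.7 -13.4   0.1 -51.8  12.3] [-0.35813127  0.43055971 -0.28981374]
vise 0.9 [ 0.5785 -0.0212  0.0299] [356. 427.]
bed_grip 0.64 [ 0.5798 -0.0227  0.0427] [356. 439.]
handle 0.78 [ 0.6289 -0.1133  0.0328] [330. 288.]
0.02 728 0.029212390555904688 ((610.0077514648438, -40.43994903564453), (28.243911743164062, 66.0749740600586), 19.142423629760742)
0.07 1209 0.078997026385422 ((602.4583129882812, -70.06744384765625), (34.50755310058594, 14.476591110229492), 17.564922332763672)
dark 1112 [ 0.63024086 -0.12071905  0.05898105] [ 0.61848201 -0.14014048  0.03659113] [ 0.65704087 -0.09660224  0.11992028]
((631.936767578125, -114.86235046386719), (39.46268844604492, 40.06837463378906), 22.50286293029785)
```

View pics/w2.png

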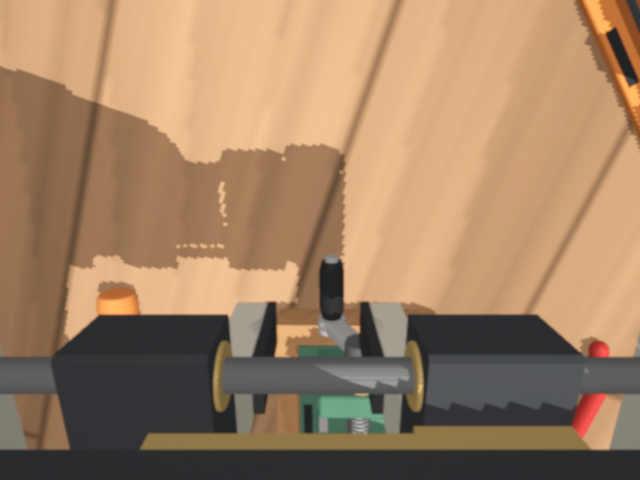

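The handle shows at (331,287), between the fingers but slightly off. I'll correct and descend more slowly, because fast motion seems to add tilt.

Request:
send_rows(
  motion=[
    {"travel":[-0.005,0.004,0.0],"spin":0},
    {"travel":[-0.005,0.0036,0.008],"spin":0},
    {"travel":[0,0,0.01],"spin":0},
    {"travel":[0,0,0.01],"spin":0},
    {"travel":[0,0,0]},
  ],
)

```text
$.motion[4]: bad value
```

Request:
send_rows(
  motion=[
    {"travel":[-0.005,0.004,0.0],"spin":0},
    {"travel":[-0.005,0.0036,0.008],"spin":0},
    {"travel":[0,0,0.01],"spin":0},
    {"travel":[0,0,0.01],"spin":0},
    {"travel":[0,0,0],"spin":0},
  ],
)

```text
time_s: 4.13
tcp_pos: [0.6314, -0.1105, 0.0821]
eef_rot: [-177.2, -0.7, -71.0]
contact_force: [-0.8, -0.7, 0.2]
gripper_width: 0.0351
```

Request:
send_rows(
  motion=[
    {"travel":[0,0,0],"spin":0},
    {"travel":[0,0,0],"spin":0},
    {"travel":[0,0,0],"spin":0},
    {"travel":[0,0,0],"spin":0},
    {"travel":[0,0,0],"spin":0},
  ],
)

```text
time_s: 4.55
tcp_pos: [0.6312, -0.1105, 0.0807]
eef_rot: [-177.4, -0.7, -71.0]
contact_force: [-0.1, 0.5, 0.1]
gripper_width: 0.0351
```

Request:
send_rows(
  motion=[
    {"travel":[0.001,0.0015,0.012],"spin":0},
    {"travel":[0.001,0.0015,0.012],"spin":0},
    {"travel":[0.001,0.0015,0.012],"spin":0},
    {"travel":[0.001,0.001,0.01],"spin":0},
    {"travel":[0,0,0],"spin":0},
  ],
)

```text
time_s: 4.97
tcp_pos: [0.6309, -0.1165, 0.0334]
eef_rot: [-177.2, -0.8, -71.0]
contact_force: [-1.4, -0.8, -0.3]
gripper_width: 0.0353
```

Request:
send_rows(
  motion=[
    {"travel":[-0.0005,0.001,0.011],"spin":0},
    {"travel":[0,0,0],"spin":0},
    {"travel":[0,0,0],"spin":0},
  ],
)

```text
time_s: 5.22
tcp_pos: [0.6304, -0.1166, 0.0209]
eef_rot: [-177.2, -0.8, -71.0]
contact_force: [0.1, 0.7, -0.1]
gripper_width: 0.0351
```

Request:
send_rows(
  motion=[
    {"travel":[0,0,0],"spin":0},
    {"travel":[0,0,0],"spin":0},
    {"travel":[0,0,0],"spin":0},
    {"travel":[0,0,0],"spin":0},
    {"travel":[0,0,0],"spin":0},
  ],
  gripper=-1,
  squeeze=8,
)

```text
time_s: 5.63
tcp_pos: [0.6309, -0.1165, 0.0221]
eef_rot: [-177.2, -0.8, -71.0]
contact_force: [0.3, -1.7, -1.6]
gripper_width: 0.0143
```

```bash
python3 wr.py w3 | head -1
python3 - <<'E'
from h import *
print(r.get_state()["gripper_width"])
k=cam("side"); im,D=r.capture("side"); a=cv2.resize(im[215:335,250:430],(720,480),interpolation=2); 
k=cam("scene"); im,D=r.capture("scene"); b=cv2.resize(im[200:330,210:390],(720,520),interpolation=2)[:480]
cv2.imwrite("pics/g1.png",cv2.resize(np.hstack([a,b]),(800,267)))
E
```

```text
5.6333 [ 0.63086184 -0.11649749  0.0221037 ] [-177.18237799   -0.79602728  -70.97217459] [  7.1  26.9 -19.5   0.3 -40.6  11.8] [ 0.30983859 -1.71064305 -1.58369934]
0.01470910470857494
  return _methods._mean(a, axis=axis, dtype=dtype,
  ret = ret.dtype.type(ret / rcount)
```

View pics/g1.png

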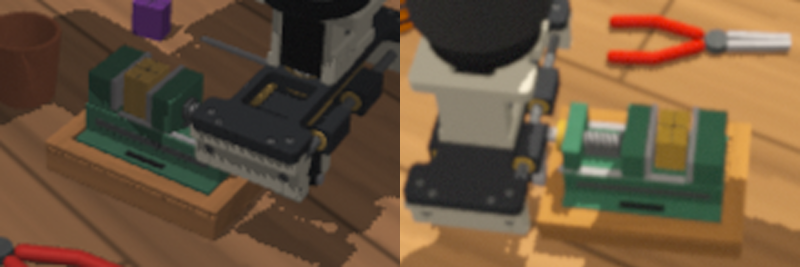

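The grip is confirmed: opening 14.7 mm, which matches the 15 mm handle, and no contact with the vise. Starting to wind, with a small first arc.

Request:
send_rows(
  motion=[
    {"travel":[-0.0002,0.0065,0.0027],"spin":0},
    {"travel":[-0.0002,0.0069,0.0013],"spin":0},
    {"travel":[-0.0002,0.007,0],"spin":0},
  ],
)

```text
time_s: 6.33
tcp_pos: [0.6162, -0.1217, 0.0185]
eef_rot: [-176.6, -1.0, -70.9]
contact_force: [5.9, -1.9, 0.1]
gripper_width: 0.0145
```

```bash
cat > cr.py <<'E'
from h import *
s=r.get_state(); c=np.array([.5795,-.0225]); yw=np.radians(109); X=np.array([np.cos(yw),np.sin(yw)]); Y=np.array([-X[1],X[0]])
M=R.from_euler('xyz',s["eef_rot"],degrees=True).as_matrix(); p=s["tcp_pos"]-M[:,2]*.012
x,y=(p[:2]-c)@X,(p[:2]-c)@Y; z=p[2]-.064
a=np.arctan2(-y,z)%(2*np.pi)
f=s["contact_force"]
print("t",round(s["time_s"],2),"x y z",np.round([x*1e3,y*1e3,z*1e3],1),"rad",round(np.hypot(y,z)*1e3,1),"a",round(a+2*np.pi,2),round(a+4*np.pi,2))
print("F xyz vise",np.round([f[:2]@X,f[:2]@Y,f[2]],1),"tang",round(f[:2]@Y*-np.cos(a)+f[2]*-np.sin(a),1),s["eef_rot"].round(1),s["gripper_width"])
E
python3 cr.py
```

```text
t 6.33 x y z [-105.6   -1.7  -33.5] rad 33.5 a 9.37 15.66
F xyz vise [-3.7 -4.9  0.1] tang -4.9 [-176.6   -1.   -70.9] 0.014492718449828901
```

Request:
send_rows(
  motion=[
    {"travel":[-0.0002,0.007,-0.0007],"spin":0},
    {"travel":[-0.0002,0.0067,-0.0021],"spin":0},
    {"travel":[-0.0002,0.0061,-0.0034],"spin":0},
    {"travel":[-0.0002,0.0053,-0.0046],"spin":0},
  ],
)

```text
time_s: 6.67
tcp_pos: [0.5977, -0.1281, 0.0292]
eef_rot: [-175.6, -1.2, -70.8]
contact_force: [12.2, 7.2, -1.2]
gripper_width: 0.0148
```

```bash
python3 cr.py
```

```text
t 6.67 x y z [-105.6   18.1  -22.9] rad 29.2 a 10.09 16.38
F xyz vise [  2.8 -13.9  -1.2] tang -11.7 [-175.6   -1.2  -70.8] 0.014849159959167031
```

Request:
send_rows(
  motion=[
    {"travel":[0,0,0],"spin":0},
    {"travel":[0,0,0],"spin":0},
  ],
)

```text
time_s: 6.83
tcp_pos: [0.597, -0.1283, 0.0304]
eef_rot: [-175.5, -1.2, -70.8]
contact_force: [3.1, -0.4, -2.2]
gripper_width: 0.0149
```

```bash
python3 cr.py
python3 - <<'E'
from h import *
c=[]
for n in ["scene","side"]:
    k=cam(n); im,D=r.capture(n); np.savez(n,im=im,D=D); c.append(cv2.resize(im[200:330,230:410],(400,289),interpolation=2))
    for t in ["vise","handle","jaw","nest","blank"]:
        for d in r.pinpoint(n,t)[:3]: print(n,t,round(d["conf"],2),np.round(w(n,d["at"],k),3))
cv2.imwrite("pics/g2.png",np.hstack(c))
E
python3 fit.py | grep -v dark
```

```text
t 6.83 x y z [-105.5   18.8  -21.7] rad 28.7 a 10.14 16.42
F xyz vise [-1.4 -2.9 -2.2] tang -3.6 [-175.5   -1.2  -70.8] 0.014923689387756444
scene vise 0.7 [ 0.576 -0.026  0.027]
scene handle 0.66 [ 0.424 -0.041 -0.002]
scene handle 0.18 [ 0.579 -0.014  0.052]
scene jaw 0.88 [ 0.575 -0.013  0.054]
scene jaw 0.56 [ 0.497 -0.31   0.037]
scene nest 0.81 [ 0.579 -0.022  0.002]
scene blank 0.79 [ 0.697  0.149 -0.003]
scene blank 0.76 [ 0.568 -0.003  0.047]
scene blank 0.75 [ 0.546  0.133 -0.002]
side vise 0.97 [ 0.499 -0.314  0.001]
side vise 0.92 [ 0.583 -0.019  0.024]
side vise 0.3 [ 0.423 -0.035 -0.001]
side handle 0.52 [ 0.409 -0.247  0.083]
side jaw 0.84 [ 0.495 -0.305  0.031]
side jaw 0.64 [ 0.574 -0.017  0.05 ]
side nest 0.86 [ 0.58  -0.022 -0.003]
side blank 0.77 [0.444 0.084 0.001]
side blank 0.77 [0.701 0.149 0.002]
side blank 0.76 [ 0.573 -0.005  0.046]
scene 1939 0.02522556550752364 0.20536568919348042
0.02 649 0.02995924547036155 ((607.4343872070312, -13.026508331298828), (16.87171173095703, 115.36458587646484), 17.649738311767578)
0.073 751 0.08276183794493208 ((579.2036743164062, -22.06501007080078), (47.47921371459961, 116.48263549804688), 16.610885620117188)
[ 4.1405448e-01 -9.1025209e-01  6.2080463e+02 -1.1444726e+02]
side 1139 0.024938262026793168 0.08521127856238575
0.02 334 0.029197578637057298 ((544.5238037109375, -13.621994018554688), (18.852949142456055, 81.82490539550781), 14.553573608398438)
0.073 441 0.08210802451181987 ((570.0184326171875, -5.113651275634766), (49.92821502685547, 73.4627914428711), 16.071718215942383)
[ 8.4901679e-01  5.2836591e-01  6.4477307e+02 -1.3536115e+02]
```

View pics/g2.png

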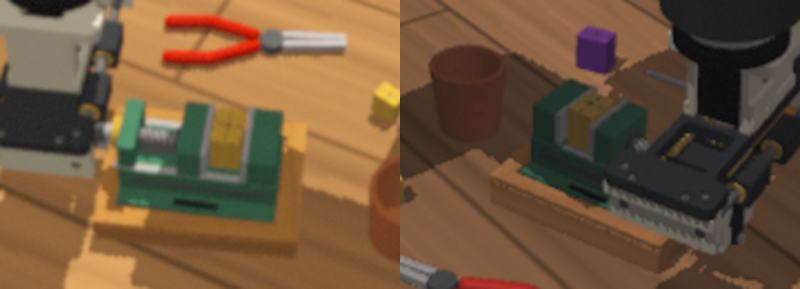

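The vise has yawed about 2° within its play (fit 109° → 107°). The handle appears to have slid about 8 mm towards the fingertips, so I'll re-grip lower and firmer and wind more slowly.

Request:
send_rows(
  motion=[
    {"travel":[0,0,0],"spin":0},
    {"travel":[0,0,0],"spin":0},
    {"travel":[0,0,0],"spin":0},
  ],
  gripper=-0.4,
)

```text
time_s: 7.68
tcp_pos: [0.5953, -0.1283, 0.0287]
eef_rot: [-175.8, -1.1, -70.9]
contact_force: [-0.5, 0.7, 0.3]
gripper_width: 0.0249
```

Request:
send_rows(
  motion=[
    {"travel":[0,0,0.005],"spin":0},
    {"travel":[0,0,0.005],"spin":0},
    {"travel":[0,0,0],"spin":0},
  ],
)

```text
time_s: 7.93
tcp_pos: [0.5949, -0.1283, 0.017]
eef_rot: [-175.9, -1.1, -70.9]
contact_force: [-0.2, 0.4, -0.5]
gripper_width: 0.0264
```

```bash
sed -i 's/radians(109)/radians(107)/' cr.py; python3 cr.py
python3 - <<'E'
from h import *
n="wrist"; k=cam(n); im,D=r.capture(n); cv2.imwrite("pics/w4.png",im)
for d in r.pinpoint(n,"handle")[:3]: print(round(d["conf"],2),np.round(w(n,d["at"],k),4),px(n,d["at"],k))
E
```

```text
t 7.93 x y z [-105.5   17.1  -35. ] rad 39.0 a 9.88 16.16
F xyz vise [ 0.4  0.1 -0.5] tang -0.2 [-175.9   -1.1  -70.9] 0.026354453392913757
0.61 [ 0.5944 -0.1217  0.0322] (np.float64(310.84048792798586), np.float64(352.89824247551485))
```

View pics/w4.png

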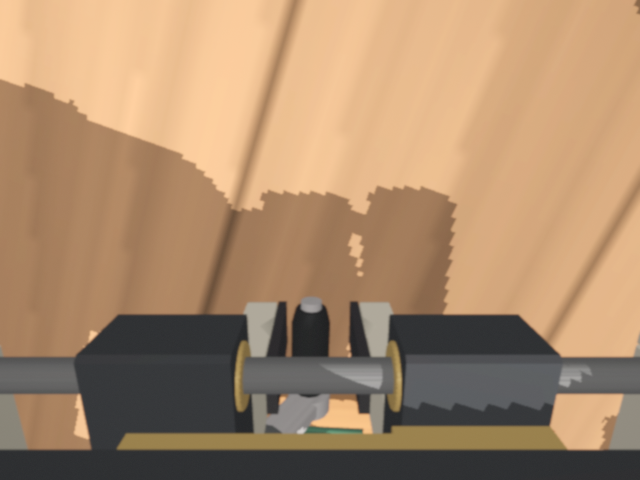

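The wrist view shows the handle at (311,352), between the open fingers and about 15 mm above the tips. That puts a at ≈ 9.85. Re-gripping at 20 N.

Request:
send_rows(
  motion=[
    {"travel":[0,0,0],"spin":0},
    {"travel":[0,0,0],"spin":0},
    {"travel":[0,0,0],"spin":0},
  ],
  gripper=-1,
  squeeze=20,
)

```text
time_s: 8.28
tcp_pos: [0.5978, -0.1276, 0.0184]
eef_rot: [-175.6, -1.1, -70.8]
contact_force: [1.7, 2.1, -1.6]
gripper_width: 0.0147
```

Request:
send_rows(
  motion=[
    {"travel":[-0.0001,0.0036,-0.0022],"spin":0},
    {"travel":[-0.0001,0.0033,-0.0026],"spin":0},
    {"travel":[-0.0001,0.003,-0.003],"spin":0},
    {"travel":[-0.0001,0.0026,-0.0033],"spin":0},
  ],
)

```text
time_s: 8.62
tcp_pos: [0.5853, -0.1306, 0.0279]
eef_rot: [-175.6, -1.1, -70.8]
contact_force: [2.0, 2.2, -2.7]
gripper_width: 0.0144
```

```bash
sed -i 's/\*\.012/*.015/' cr.py; python3 cr.py
```

```text
t 8.62 x y z [-104.9   27.2  -21.2] rad 34.4 a 10.33 16.62
F xyz vise [ 1.6 -2.5 -2.7] tang -3.6 [-175.6   -1.1  -70.8] 0.014392460351111167
```

Request:
send_rows(
  motion=[
    {"travel":[-0.0001,0.0022,-0.0039],"spin":0},
    {"travel":[-0.0001,0.0017,-0.0042],"spin":0},
    {"travel":[-0.0001,0.0012,-0.0043],"spin":0},
    {"travel":[-0.0001,0.0006,-0.0045],"spin":0},
    {"travel":[-0.0001,0,-0.0045],"spin":0},
  ],
)

```text
time_s: 9.03
tcp_pos: [0.5774, -0.1322, 0.0518]
eef_rot: [-175.4, -1.1, -70.9]
contact_force: [2.2, 2.1, -3.5]
gripper_width: 0.0139
```

```bash
python3 cr.py
```

```text
t 9.03 x y z [-104.1   35.3    2.7] rad 35.4 a 11.07 17.36
F xyz vise [ 1.3 -2.7 -3.5] tang -3.3 [-175.4   -1.1  -70.9] 0.013899251071110971
```

Request:
send_rows(
  motion=[
    {"travel":[-0.0001,-0.001,-0.0044],"spin":0},
    {"travel":[-0.0001,-0.0015,-0.0042],"spin":0},
    {"travel":[-0.0001,-0.0021,-0.004],"spin":0},
    {"travel":[-0.0001,-0.0026,-0.0037],"spin":0},
    {"travel":[-0.0001,-0.003,-0.0033],"spin":0},
  ],
)

```text
time_s: 9.45
tcp_pos: [0.5855, -0.1284, 0.0746]
eef_rot: [-175.4, -1.1, -70.9]
contact_force: [2.3, 0.7, -5.2]
gripper_width: 0.0148
```

```bash
python3 cr.py
```

```text
t 9.45 x y z [-102.8   26.5   25.5] rad 36.7 a 11.76 18.05
F xyz vise [-0.  -2.4 -5.2] tang -2.1 [-175.4   -1.1  -70.9] 0.014801123593364867
```

Request:
send_rows(
  motion=[
    {"travel":[-0.0001,-0.0037,-0.0024],"spin":0},
    {"travel":[-0.0001,-0.004,-0.002],"spin":0},
    {"travel":[-0.0001,-0.0042,-0.0015],"spin":0},
    {"travel":[-0.0001,-0.0043,-0.0009],"spin":0},
    {"travel":[-0.0001,-0.0044,-0.0004],"spin":0},
  ],
)

```text
time_s: 9.87
tcp_pos: [0.6025, -0.1226, 0.0837]
eef_rot: [-175.9, -1.1, -70.9]
contact_force: [0.0, -4.0, -1.7]
gripper_width: 0.0139
```

```bash
python3 cr.py
```

```text
t 9.87 x y z [-102.2    8.4   34.7] rad 35.7 a 12.33 18.61
F xyz vise [-3.8  1.1 -1.7] tang -1.5 [-175.9   -1.1  -70.9] 0.013851351514957444
```

Request:
send_rows(
  motion=[
    {"travel":[0.0001,-0.0042,-0.0003],"spin":0},
    {"travel":[0,-0.0042,0.0001],"spin":0},
    {"travel":[0,-0.0042,0.0006],"spin":0},
    {"travel":[0,-0.0041,0.0011],"spin":0},
  ],
)

```text
time_s: 10.2
tcp_pos: [0.6197, -0.1175, 0.0839]
eef_rot: [-175.9, -1.1, -70.8]
contact_force: [-3.1, -0.7, 3.3]
gripper_width: 0.0142
```

```bash
python3 cr.py
```

```text
t 10.2 x y z [-102.3   -9.6   34.8] rad 36.1 a 6.55 12.83
F xyz vise [0.2 3.2 3.3] tang -4.0 [-175.9   -1.1  -70.8] 0.014220563098475875
```

Request:
send_rows(
  motion=[
    {"travel":[0,-0.0029,0.0009],"spin":0},
    {"travel":[0,-0.0028,0.0012],"spin":0},
    {"travel":[0,-0.0026,0.0015],"spin":0},
    {"travel":[0,-0.0025,0.0017],"spin":0},
  ],
)

```text
time_s: 10.53
tcp_pos: [0.6324, -0.1125, 0.0796]
eef_rot: [-175.8, -1.1, -70.8]
contact_force: [-1.9, -0.6, 0.3]
gripper_width: 0.0138
```

```bash
python3 cr.py
```

```text
t 10.53 x y z [-101.2  -23.2   30.6] rad 38.4 a 6.93 13.22
F xyz vise [-0.   2.   0.3] tang -1.7 [-175.8   -1.1  -70.8] 0.013819132104273655
```

Request:
send_rows(
  motion=[
    {"travel":[0,-0.0023,0.0019],"spin":0},
    {"travel":[0,-0.0021,0.0021],"spin":0},
    {"travel":[0,-0.002,0.0023],"spin":0},
  ],
)

```text
time_s: 10.78
tcp_pos: [0.6397, -0.1097, 0.0732]
eef_rot: [-175.8, -1.1, -70.8]
contact_force: [-2.3, 0.3, 1.6]
gripper_width: 0.0143
```

```bash
sed -i 's/radians(107)/radians(109)/' cr.py; python3 cr.py
```

```text
t 10.78 x y z [-101.7  -27.5   24.2] rad 36.6 a 7.13 13.42
F xyz vise [1.  2.  1.6] tang -2.6 [-175.8   -1.1  -70.8] 0.014297440531813345
```

Request:
send_rows(
  motion=[
    {"travel":[0,-0.0013,0.002],"spin":0},
    {"travel":[0,-0.0011,0.002],"spin":0},
    {"travel":[0,-0.001,0.0021],"spin":0},
  ],
)

```text
time_s: 11.03
tcp_pos: [0.6442, -0.1079, 0.0666]
eef_rot: [-175.8, -1.1, -70.8]
contact_force: [-2.6, 0.3, 1.9]
gripper_width: 0.0142
```

```bash
python3 cr.py
```

```text
t 11.03 x y z [-101.5  -32.3   17.6] rad 36.8 a 7.36 13.64
F xyz vise [1.1 2.4 1.9] tang -2.8 [-175.8   -1.1  -70.8] 0.014246817348183194
```

Request:
send_rows(
  motion=[
    {"travel":[0,-0.0008,0.002],"spin":0},
    {"travel":[0,-0.0007,0.0021],"spin":0},
  ],
)

```text
time_s: 11.2
tcp_pos: [0.6461, -0.1072, 0.0622]
eef_rot: [-175.8, -1.1, -70.8]
contact_force: [-2.4, 0.3, 2.6]
gripper_width: 0.0144
```

```bash
python3 cr.py
```

```text
t 11.2 x y z [-101.5  -34.3   13.2] rad 36.8 a 7.49 13.77
F xyz vise [1.1 2.2 2.6] tang -3.2 [-175.8   -1.1  -70.8] 0.014441828341000515
```

Request:
send_rows(
  motion=[
    {"travel":[0,-0.0005,0.002],"spin":0},
    {"travel":[0,-0.0004,0.002],"spin":0},
  ],
)

```text
time_s: 11.37
tcp_pos: [0.6474, -0.1066, 0.058]
eef_rot: [-175.8, -1.1, -70.8]
contact_force: [-2.0, 0.6, 2.8]
gripper_width: 0.014
```

```bash
python3 cr.py
```

```text
t 11.37 x y z [-101.4  -35.7    9. ] rad 36.8 a 7.61 13.89
F xyz vise [1.2 1.7 2.8] tang -3.1 [-175.8   -1.1  -70.8] 0.01399154818099102
```

Request:
send_rows(
  motion=[
    {"travel":[0,-0.0003,0.002],"spin":0},
    {"travel":[0,-0.0001,0.002],"spin":0},
    {"travel":[0,0.0001,0.002],"spin":0},
  ],
)

```text
time_s: 11.62
tcp_pos: [0.6484, -0.1062, 0.0519]
eef_rot: [-175.7, -1.1, -70.8]
contact_force: [-3.6, 1.6, 4.6]
gripper_width: 0.0143
```

```bash
python3 cr.py
python3 - <<'E'
from h import *
c=[]
for n,b in [("scene",(235,310,270,370)),("side",(225,310,270,380))]:
    k=cam(n); im,D=r.capture(n); np.savez(n,im=im,D=D); c.append(cv2.resize(im[b[0]:b[1],b[2]:b[3]],(400,300),interpolation=2))
    for t in ["jaw","blank"]:
        for d in r.pinpoint(n,t)[:4]: print(n,t,round(d["conf"],2),np.round(w(n,d["at"],k),3))
cv2.imwrite("pics/g3.png",np.hstack(c))
E
```

```text
t 11.62 x y z [-101.3  -36.8    2.9] rad 36.9 a 7.78 14.06
F xyz vise [2.7 2.8 4.6] tang -4.8 [-175.7   -1.1  -70.8] 0.014306730846585456
scene jaw 0.85 [ 0.579 -0.014  0.055]
scene jaw 0.65 [ 0.494 -0.313  0.035]
scene jaw 0.32 [ 0.579 -0.024  0.044]
scene blank 0.83 [0.694 0.145 0.001]
scene blank 0.75 [ 0.568 -0.001  0.049]
scene blank 0.63 [ 0.443  0.081 -0.001]
side jaw 0.95 [ 0.495 -0.308  0.033]
side jaw 0.63 [ 0.576 -0.01   0.048]
side blank 0.71 [0.575 0.002 0.052]
side blank 0.6 [0.698 0.148 0.002]
side blank 0.46 [0.445 0.08  0.002]
```

View pics/g3.png

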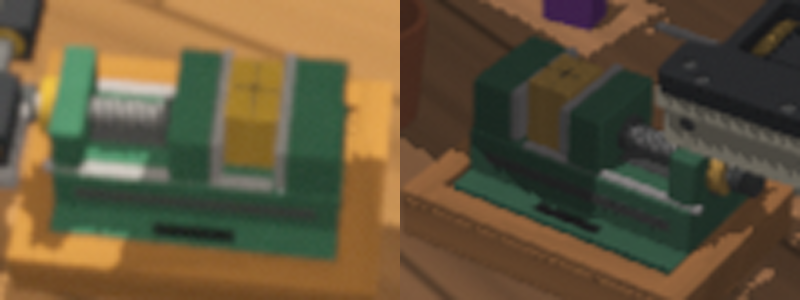

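The picture shows the blank filling the gap, and the tangential force has begun to rise to 4.8 N. Nipping up in small steps.

Request:
send_rows(
  motion=[
    {"travel":[0,0,0.0015],"spin":0},
    {"travel":[0,0,0.0015],"spin":0},
  ],
)

```text
time_s: 12.08
tcp_pos: [0.6487, -0.1061, 0.0493]
eef_rot: [-175.7, -1.1, -70.8]
contact_force: [-3.3, 2.8, 4.5]
gripper_width: 0.014
```

```bash
python3 cr.py
```

```text
t 12.08 x y z [-101.3  -37.1    0.3] rad 37.1 a 7.85 14.13
F xyz vise [3.7 2.3 4.5] tang -4.5 [-175.7   -1.1  -70.8] 0.014023396789736662
```

Request:
send_rows(
  motion=[
    {"travel":[0,0,0.002],"spin":0},
    {"travel":[0,0.0002,0.0025],"spin":0},
  ],
)

```text
time_s: 12.25
tcp_pos: [0.6487, -0.106, 0.0452]
eef_rot: [-175.7, -1.1, -70.8]
contact_force: [-3.6, 3.5, 5.9]
gripper_width: 0.0145
```

```bash
python3 cr.py
```

```text
t 12.25 x y z [-101.2  -37.1   -3.9] rad 37.3 a 7.96 14.24
F xyz vise [4.4 2.2 5.9] tang -5.7 [-175.7   -1.1  -70.8] 0.01453990808233354
```

Request:
send_rows(
  motion=[
    {"travel":[-0.0003,0.0003,0.0025],"spin":0},
    {"travel":[-0.0003,0.0004,0.0025],"spin":0},
  ],
)

```text
time_s: 12.42
tcp_pos: [0.6484, -0.1058, 0.0407]
eef_rot: [-175.7, -1.1, -70.8]
contact_force: [-4.2, 1.4, 7.5]
gripper_width: 0.0141
```

```bash
python3 cr.py
```

```text
t 12.42 x y z [-100.9  -36.9   -8.4] rad 37.9 a 8.08 14.36
F xyz vise [2.6 3.5 7.5] tang -6.5 [-175.7   -1.1  -70.8] 0.014077057614781067
```

Request:
send_rows(
  motion=[
    {"travel":[-0.0003,0.0006,0.0025],"spin":0},
    {"travel":[-0.0003,0.0007,0.0025],"spin":0},
  ],
)

```text
time_s: 12.58
tcp_pos: [0.6476, -0.1058, 0.0364]
eef_rot: [-175.6, -1.1, -70.7]
contact_force: [-4.4, 1.9, 8.6]
gripper_width: 0.0143
```

```bash
python3 cr.py
```

```text
t 12.58 x y z [-100.6  -36.2  -12.7] rad 38.3 a 8.19 14.47
F xyz vise [3.3 3.5 8.6] tang -6.9 [-175.6   -1.1  -70.7] 0.014328186626173455
```

Request:
send_rows(
  motion=[
    {"travel":[0,0,0],"spin":0},
    {"travel":[0,0,0],"spin":0},
  ],
)

```text
time_s: 12.75
tcp_pos: [0.6474, -0.1059, 0.0365]
eef_rot: [-175.6, -1.2, -70.8]
contact_force: [-3.1, 2.8, 4.0]
gripper_width: 0.0143
```

Request:
send_rows(
  motion=[
    {"travel":[0,0,0],"spin":0},
    {"travel":[0,0,0],"spin":0},
    {"travel":[0,0,0],"spin":0},
    {"travel":[0,0,0],"spin":0},
  ],
  gripper=0,
)

```text
time_s: 13.08
tcp_pos: [0.6486, -0.1065, 0.0361]
eef_rot: [-175.5, -1.2, -70.8]
contact_force: [-0.8, -0.7, 0.3]
gripper_width: 0.0354
```

```bash
python3 cr.py;python3 - <<'E'
from h import *
n="wrist"; k=cam(n); im,D=r.capture(n); cv2.imwrite("pics/w5.png",im)
for d in r.pinpoint(n,"handle")[:3]: print(round(d["conf"],2),np.round(w(n,d["at"],k),4),px(n,d["at"],k))
E
```

```text
t 13.08 x y z [-101.7  -36.8  -13. ] rad 39.1 a 8.19 14.48
F xyz vise [-0.4  1.   0.3] tang 0.0 [-175.5   -1.2  -70.8] 0.03538164917148107
```

Request:
send_rows(
  motion=[
    {"travel":[0,0,-0.01],"spin":0},
    {"travel":[0,0,-0.015],"spin":0},
    {"travel":[0,0,-0.02],"spin":0},
    {"travel":[0,0,-0.03],"spin":0},
    {"travel":[0,0,-0.04],"spin":0},
  ],
  gripper=1,
)

```text
time_s: 13.6
tcp_pos: [0.6334, -0.1077, 0.146]
eef_rot: [-176.6, -0.9, -70.9]
contact_force: [1.3, 0.0, -0.1]
gripper_width: 0.0716
```

Request:
send_rows(
  motion=[
    {"travel":[0,0,-0.04],"spin":0},
    {"travel":[0,0,-0.02],"spin":0},
    {"travel":[0,0,0],"spin":0},
    {"travel":[0,0,0],"spin":0},
  ],
)

```text
time_s: 13.93
tcp_pos: [0.6322, -0.1087, 0.2223]
eef_rot: [-175.7, -1.2, -70.8]
contact_force: [-0.4, 0.2, -0.6]
gripper_width: 0.0871
```

Request:
send_rows(
  motion=[
    {"travel":[0,0,-0.041],"spin":0},
    {"travel":[0,0,-0.041],"spin":0},
    {"travel":[0,0,-0.041],"spin":0},
  ],
)

```text
time_s: 14.18
tcp_pos: [0.6174, -0.1088, 0.3353]
eef_rot: [-176.8, -0.8, -70.9]
contact_force: [1.8, -0.1, -0.8]
gripper_width: 0.0876
```

```bash
cat > st.py <<'E'
from h import *
for i in range(6): r.capture("wrist")
s=r.get_state(); print(round(s["time_s"],2),s["tcp_pos"].round(4),s["eef_rot"].round(2),s["contact_force"].round(1),s["joints"].round(1))
E
python3 st.py
```

```text
14.48 [ 0.6183 -0.1087  0.3343] [-176.64   -0.84  -70.87] [-0.2  0.5  0.3] [  7.9  11.3   1.6   0.2 -76.9  11.2]
```

Request:
send_rows(
  motion=[
    {"travel":[0,0,0.041],"spin":0},
    {"travel":[0,0,0],"spin":0},
    {"travel":[0,0,0],"spin":0},
    {"travel":[0,0,0],"spin":0},
  ],
)

```text
time_s: 14.82
tcp_pos: [0.6188, -0.1089, 0.289]
eef_rot: [-177.2, -0.7, -70.9]
contact_force: [-1.8, -0.2, -0.6]
gripper_width: 0.0875
```

Request:
send_rows(
  motion=[
    {"travel":[0,0,0.041],"spin":0},
    {"travel":[0,0,0],"spin":0},
    {"travel":[0,0,0],"spin":0},
    {"travel":[0,0,0],"spin":0},
  ],
)

```text
time_s: 15.15
tcp_pos: [0.6237, -0.1094, 0.2534]
eef_rot: [-176.9, -1.0, -70.8]
contact_force: [0.2, 0.7, 0.5]
gripper_width: 0.0875
```

Request:
send_rows(
  motion=[
    {"travel":[0,0,0.041],"spin":0},
    {"travel":[0,0,0],"spin":0},
    {"travel":[0,0,0],"spin":0},
    {"travel":[0,0,0],"spin":0},
  ],
)

```text
time_s: 15.48
tcp_pos: [0.6317, -0.11, 0.2229]
eef_rot: [-176.2, -1.3, -70.7]
contact_force: [0.8, 0.6, -0.6]
gripper_width: 0.0877
```

Request:
send_rows(
  motion=[
    {"travel":[0,0,-0.041],"spin":0},
    {"travel":[0,0,-0.041],"spin":0},
    {"travel":[0,0,-0.041],"spin":0},
  ],
)

```text
time_s: 15.73
tcp_pos: [0.6208, -0.1101, 0.3437]
eef_rot: [-176.7, -1.2, -70.7]
contact_force: [0.5, 0.1, 0.7]
gripper_width: 0.0878
```

```bash
python3 st.py
```

```text
16.03 [ 0.6211 -0.1099  0.3411] [-176.66   -1.17  -70.75] [-0.5 -0.1 -0.8] [  8.   11.4   2.4   0.5 -77.6  11.2]
```

Request:
send_rows(
  motion=[
    {"travel":[0,0,0.041],"spin":0},
  ],
)

```text
time_s: 16.12
tcp_pos: [0.6269, -0.1107, 0.3077]
eef_rot: [-176.0, -1.5, -70.7]
contact_force: [2.4, 0.6, 1.8]
gripper_width: 0.0877
```

```bash
python3 st.py
```

```text
16.42 [ 0.6243 -0.1101  0.3016] [-176.62   -1.24  -70.73] [0.6 1.  0.7] [  7.9  12.3  -1.3   0.6 -72.8  11.2]
```

Request:
send_rows(
  motion=[
    {"travel":[0,0,0.041],"spin":0},
  ],
)

```text
time_s: 16.5
tcp_pos: [0.6317, -0.111, 0.2705]
eef_rot: [-175.8, -1.6, -70.7]
contact_force: [2.5, 1.0, 2.4]
gripper_width: 0.088
```

```bash
python3 st.py
```

```text
16.8 [ 0.6279 -0.1104  0.2632] [-176.48   -1.32  -70.72] [0.1 0.7 0.5] [  7.9  13.6  -4.7   0.6 -68.   11.2]
```

Request:
send_rows(
  motion=[
    {"travel":[0,0,-0.041],"spin":0},
  ],
)

```text
time_s: 16.88
tcp_pos: [0.6224, -0.1097, 0.2963]
eef_rot: [-177.1, -1.0, -70.7]
contact_force: [0.6, 0.4, -2.1]
gripper_width: 0.0875
```

```bash
python3 st.py
```

```text
17.18 [ 0.6254 -0.1103  0.3035] [-176.39   -1.34  -70.72] [ 0.1  1.  -0. ] [  8.   12.3  -1.2   0.6 -72.7  11.2]
```

Request:
send_rows(
  motion=[
    {"travel":[0,0,-0.041],"spin":0},
  ],
)

```text
time_s: 17.27
tcp_pos: [0.6193, -0.1093, 0.3355]
eef_rot: [-177.1, -1.0, -70.7]
contact_force: [0.1, 0.3, -2.6]
gripper_width: 0.0874
```

```bash
python3 st.py
```

```text
17.57 [ 0.6224 -0.1101  0.3434] [-176.42   -1.31  -70.72] [ 0.3  0.6 -0.6] [  8.   11.3   2.6   0.6 -77.5  11.2]
```

```bash
sed -i 's/range(6)/range(4)/' st.py; python3 st.py
```

```text
17.77 [ 0.6225 -0.1103  0.3431] [-176.46   -1.32  -70.72] [-0.  -0.7 -0.4] [  8.   11.3   2.6   0.6 -77.5  11.2]
```

Request:
send_rows(
  motion=[
    {"travel":[0,0,0.041],"spin":0},
  ],
)

```text
time_s: 17.85
tcp_pos: [0.6288, -0.1111, 0.3101]
eef_rot: [-175.8, -1.7, -70.7]
contact_force: [2.4, 0.1, 2.5]
gripper_width: 0.0874
```

```bash
python3 st.py
```

```text
18.05 [ 0.6247 -0.1106  0.3019] [-176.63   -1.32  -70.71] [-1.  -0.2  0.7] [  7.9  12.4  -1.3   0.7 -72.8  11.2]
```

Request:
send_rows(
  motion=[
    {"travel":[0,0,-0.041],"spin":0},
    {"travel":[0,0,0],"spin":0},
  ],
)

```text
time_s: 18.22
tcp_pos: [0.6223, -0.1113, 0.3464]
eef_rot: [-176.7, -1.4, -70.7]
contact_force: [1.0, -0.2, 4.2]
gripper_width: 0.0878
```

```bash
python3 st.py
```

```text
18.42 [ 0.6198 -0.11    0.3377] [-177.2    -1.08  -70.72] [ 1.  -0.1 -0.4] [  8.   11.6   2.4   0.5 -77.8  11.2]
```

Request:
send_rows(
  motion=[
    {"travel":[0,0,0.041],"spin":0},
  ],
)

```text
time_s: 18.5
tcp_pos: [0.6258, -0.1108, 0.3052]
eef_rot: [-176.5, -1.4, -70.7]
contact_force: [2.8, 0.0, 1.9]
gripper_width: 0.0874
```

```bash
python3 st.py
```

```text
18.7 [ 0.6216 -0.1103  0.2968] [-177.33   -1.09  -70.7 ] [1.3 0.4 0. ] [  8.   12.6  -1.5   0.6 -73.   11.2]
```

Request:
send_rows(
  motion=[
    {"travel":[0,0,-0.041],"spin":0},
    {"travel":[0,0,0],"spin":0},
  ],
)

```text
time_s: 18.87
tcp_pos: [0.6197, -0.1111, 0.3415]
eef_rot: [-177.4, -1.2, -70.7]
contact_force: [1.0, -0.7, 2.9]
gripper_width: 0.088
```

```bash
python3 st.py
```

```text
19.07 [ 0.617  -0.1097  0.3327] [-177.91   -0.85  -70.71] [ 0.2 -0.7  0.3] [  8.   11.9   2.1   0.4 -78.   11.2]
```

Request:
send_rows(
  motion=[
    {"travel":[0,0,0.041],"spin":0},
  ],
)

```text
time_s: 19.15
tcp_pos: [0.6225, -0.1106, 0.3]
eef_rot: [-177.2, -1.2, -70.7]
contact_force: [2.1, -1.1, 0.6]
gripper_width: 0.0881
```

```bash
python3 st.py
```

```text
19.35 [ 0.6183 -0.1101  0.2918] [-178.05   -0.86  -70.7 ] [-0.  -0.6  0.5] [  8.   12.9  -1.7   0.5 -73.3  11.2]
```

Request:
send_rows(
  motion=[
    {"travel":[0,0,-0.041],"spin":0},
    {"travel":[0,0,0],"spin":0},
  ],
)

```text
time_s: 19.52
tcp_pos: [0.6169, -0.1109, 0.3365]
eef_rot: [-178.1, -1.0, -70.7]
contact_force: [1.5, -0.7, 4.7]
gripper_width: 0.0881
```

```bash
python3 st.py
```

```text
19.72 [ 0.6142 -0.1095  0.3277] [-178.63   -0.62  -70.71] [-0.4  0.6 -0.8] [  8.   12.2   1.9   0.3 -78.3  11.2]
```

Request:
send_rows(
  motion=[
    {"travel":[0,0,0.041],"spin":0},
  ],
)

```text
time_s: 19.8
tcp_pos: [0.6192, -0.1104, 0.295]
eef_rot: [-177.9, -1.0, -70.7]
contact_force: [2.8, 0.7, 1.4]
gripper_width: 0.0874
```

```bash
python3 st.py
```

```text
20.0 [ 0.6149 -0.1099  0.2869] [-178.77   -0.63  -70.7 ] [ 0.8 -1.5  0.8] [  8.   13.2  -2.    0.4 -73.5  11.2]
```

Request:
send_rows(
  motion=[
    {"travel":[0,0,-0.041],"spin":0},
    {"travel":[0,0,0],"spin":0},
  ],
)

```text
time_s: 20.17
tcp_pos: [0.6141, -0.1107, 0.3316]
eef_rot: [-178.9, -0.8, -70.7]
contact_force: [0.5, -0.9, 4.2]
gripper_width: 0.0877
```

```bash
python3 st.py
```

```text
20.37 [ 0.6114 -0.1093  0.3229] [-179.35   -0.39  -70.72] [-0.6 -0.7 -0.1] [  8.   12.5   1.7   0.3 -78.6  11.2]
```

Request:
send_rows(
  motion=[
    {"travel":[0,0,0.041],"spin":0},
  ],
)

```text
time_s: 20.45
tcp_pos: [0.6159, -0.1102, 0.2901]
eef_rot: [-178.6, -0.7, -70.7]
contact_force: [3.2, -0.0, 0.4]
gripper_width: 0.0876
```

```bash
python3 st.py
```

```text
20.65 [ 0.6116 -0.1097  0.282 ] [-179.48   -0.41  -70.71] [ 0.6 -0.5  1.9] [  8.   13.4  -2.2   0.3 -73.8  11.2]
```

Request:
send_rows(
  motion=[
    {"travel":[0,0,-0.041],"spin":0},
    {"travel":[0,0,0],"spin":0},
  ],
)

```text
time_s: 20.82
tcp_pos: [0.6113, -0.1105, 0.3268]
eef_rot: [-179.6, -0.5, -70.7]
contact_force: [1.5, 0.2, 3.4]
gripper_width: 0.0876
```

```bash
python3 st.py
```

```text
21.02 [ 0.6085 -0.1091  0.3181] [ 1.7993e+02 -1.7000e-01 -7.0730e+01] [-0.  -0.1  0. ] [  8.   12.7   1.5   0.2 -78.8  11.2]
```

```bash
sed -i 's/range(4)/range(3)/' st.py; sed -i 's/\["vise","bed_grip","handle","jaw","blank","nest"\]/["bed_grip","handle","jaw"]/' wr.py; python3 wr.py w6
```

```text
21.0167 [ 0.60845048 -0.1091328   0.31812866] [ 1.79933366e+02 -1.65256918e-01 -7.07268261e+01] [  8.   12.7   1.5   0.2 -78.8  11.2] [-0.00020491 -0.07873647  0.04325427]
bed_grip 0.84 [ 0.5809 -0.0223  0.0445] [315. 282.]
bed_grip 0.68 [ 0.4978 -0.3131  0.0207] [487.  46.]
handle 0.8 [ 0.6474 -0.1034  0.0693] [279. 200.]
handle 0.68 [ 0.4098 -0.2509  0.0813] [568. 138.]
jaw 0.61 [ 0.5768 -0.0146  0.0555] [316. 293.]
jaw 0.6 [ 0.4993 -0.316   0.0298] [491.  41.]
0.02 1274 0.02915082232643093 ((580.741455078125, -23.035018920898438), (72.63966369628906, 118.32699584960938), 19.359437942504883)
0.07 2049 0.08250481673791299 ((581.7035522460938, -23.794723510742188), (47.520469665527344, 116.373291015625), 19.72879981994629)
dark 32 [ 0.64985843 -0.10324102  0.07722492] [ 0.64578758 -0.11543058  0.07588313] [ 0.65362664 -0.09078152  0.07877365]
((650.1389770507812, -102.96807861328125), (1.2371037006378174, 25.86553192138672), 17.714677810668945)
```

View pics/w6.png

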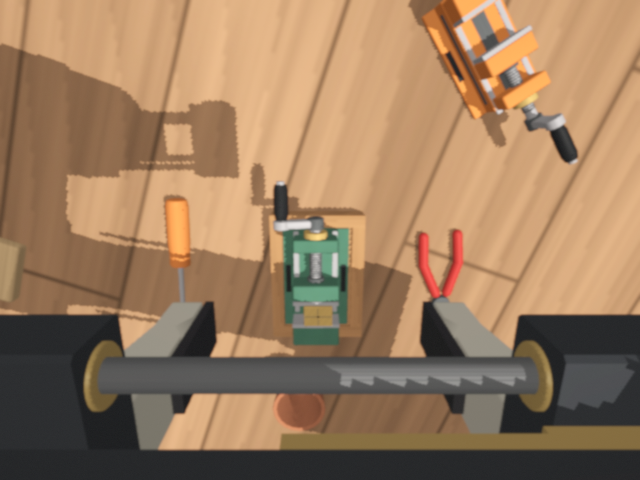

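The wrist view shows the handle at (280,200), almost horizontal. Its height gives a ≈ 14.0, which is past the 13.6 where the blank is met. The blank is nipped at (318,317), the vise is seated, and the bystanders haven't moved. Next I'll move over bed_grip in settled single rows, which stops the tilt drifting.

Request:
send_rows(
  motion=[
    {"travel":[-0.03,-0.001,0.0],"spin":-0.2},
  ],
)

```text
time_s: 21.3
tcp_pos: [0.5996, -0.083, 0.3159]
eef_rot: [179.7, -0.2, -70.7]
contact_force: [-0.0, 1.7, -0.3]
gripper_width: 0.0877
```

```bash
sed -i 's/range(3)/range(2)/' st.py; python3 st.py
```

```text
21.4 [ 0.5984 -0.0788  0.3167] [ 1.7982e+02 -1.1000e-01 -7.0470e+01] [-0.2  0.3  0.7] [ 11.1  11.4  -0.3   0.1 -78.4   8.4]
```

Request:
send_rows(
  motion=[
    {"travel":[-0.03,-0.001,0.02],"spin":0},
  ],
)

```text
time_s: 21.48
tcp_pos: [0.5917, -0.0523, 0.2998]
eef_rot: [-179.9, -0.3, -70.5]
contact_force: [0.8, 0.3, 0.8]
gripper_width: 0.0874
```

```bash
python3 st.py
```

```text
21.58 [ 0.5873 -0.048   0.2941] [ 1.7963e+02  2.0000e-02 -7.0390e+01] [ 0.2  0.1 -0.6] [ 14.3  10.7  -4.1   0.  -75.6   5.3]
```

Request:
send_rows(
  motion=[
    {"travel":[-0.03,0,0.02],"spin":0},
  ],
)

```text
time_s: 21.67
tcp_pos: [0.5795, -0.0218, 0.2769]
eef_rot: [179.9, -0.2, -70.4]
contact_force: [1.7, 1.8, 0.2]
gripper_width: 0.0876
```

```bash
python3 st.py
```

```text
21.77 [ 0.5747 -0.0179  0.2712] [ 1.7937e+02  1.4000e-01 -7.0310e+01] [0.7 0.  0.3] [ 17.6  10.1  -7.7  -0.1 -72.9   2.1]
```

Request:
send_rows(
  motion=[
    {"travel":[0,0,0.04],"spin":0},
  ],
)

```text
time_s: 21.85
tcp_pos: [0.5786, -0.0175, 0.2392]
eef_rot: [-180.0, -0.1, -70.1]
contact_force: [2.6, -0.5, 2.0]
gripper_width: 0.0873
```

```bash
python3 st.py
```

```text
21.95 [ 0.5713 -0.0182  0.2279] [178.9    0.27 -70.31] [-0.9 -0.5 -1.4] [ 17.6  11.5 -11.6  -0.2 -68.    2.2]
```

Request:
send_rows(
  motion=[
    {"travel":[0,0,0.04],"spin":0},
  ],
)

```text
time_s: 22.03
tcp_pos: [0.5755, -0.0185, 0.1979]
eef_rot: [179.5, 0.0, -70.2]
contact_force: [3.7, 0.3, 1.3]
gripper_width: 0.0874
```

```bash
python3 st.py
```

```text
22.13 [ 0.5683 -0.019   0.1877] [178.48   0.36 -70.36] [-0.5 -1.2 -1.1] [ 17.6  13.2 -14.8  -0.3 -63.5   2.2]
```

Request:
send_rows(
  motion=[
    {"travel":[0.002,-0.003,0.015],"spin":0},
    {"travel":[0.002,-0.003,0.015],"spin":0},
    {"travel":[0.002,-0.002,0.015],"spin":0},
    {"travel":[0.002,-0.002,0.015],"spin":0},
  ],
)

```text
time_s: 22.47
tcp_pos: [0.5863, -0.0254, 0.1386]
eef_rot: [179.0, 0.0, -70.2]
contact_force: [-0.3, 0.4, 0.3]
gripper_width: 0.0876
```

```bash
python3 st.py
```

```text
22.57 [ 0.5851 -0.0256  0.1367] [ 1.7883e+02  8.0000e-02 -7.0280e+01] [-0.2 -0.7  0. ] [ 16.6  17.1 -16.9  -0.  -57.2   3.1]
```

Request:
send_rows(
  motion=[
    {"travel":[-0.001,0.0003,0.02],"spin":0},
    {"travel":[-0.001,0.0003,0.02],"spin":0},
    {"travel":[-0.001,0.0003,0.02],"spin":0},
  ],
)

```text
time_s: 22.82
tcp_pos: [0.5899, -0.0236, 0.0871]
eef_rot: [179.6, -0.2, -70.2]
contact_force: [0.2, 1.4, -0.4]
gripper_width: 0.0873
```

```bash
python3 st.py
```

```text
22.92 [ 0.5873 -0.024   0.0843] [ 1.7924e+02 -9.0000e-02 -7.0250e+01] [-0.2 -1.1  0.7] [ 16.8  20.2 -20.4   0.2 -50.2   2.8]
```

Request:
send_rows(
  motion=[
    {"travel":[-0.0015,0.003,0.01],"spin":0},
    {"travel":[-0.0015,0.003,0.012],"spin":0},
    {"travel":[0,0.0005,0.012],"spin":0},
  ],
)

```text
time_s: 23.17
tcp_pos: [0.5847, -0.023, 0.0571]
eef_rot: [179.8, -0.2, -70.2]
contact_force: [-0.1, 0.4, 0.2]
gripper_width: 0.0879
```

```bash
python3 st.py
```

```text
23.27 [ 0.5835 -0.0233  0.0555] [179.58  -0.2  -70.19] [-0.5  0.1 -0.8] [ 17.   21.7 -22.8   0.3 -45.9   2.6]
```

Request:
send_rows(
  motion=[
    {"travel":[-0.0007,0.0018,0.01],"spin":-0.3},
    {"travel":[-0.0007,0.0018,0.01],"spin":0},
  ],
)

```text
time_s: 23.43
tcp_pos: [0.5824, -0.0229, 0.0387]
eef_rot: [179.9, -0.3, -69.8]
contact_force: [0.3, -0.2, -0.2]
gripper_width: 0.0878
```

```bash
python3 st.py
```

```text
23.53 [ 0.5809 -0.0232  0.0371] [179.73  -0.25 -69.85] [-0.5 -0.5  0.5] [ 17.2  22.8 -24.2   0.4 -43.2   2.7]
```

Request:
send_rows(
  motion=[
    {"travel":[0,0.0003,0.0055],"spin":0.5},
  ],
)

```text
time_s: 23.62
tcp_pos: [0.5814, -0.0232, 0.0325]
eef_rot: [179.8, -0.3, -70.3]
contact_force: [0.7, -0.0, 0.1]
gripper_width: 0.0878
```

```bash
python3 st.py
```

```text
23.72 [ 0.58   -0.0234  0.0309] [179.66  -0.24 -70.39] [-0.4 -0.5 -0.6] [ 17.2  23.2 -24.6   0.4 -42.5   2.2]
```

Request:
send_rows(
  motion=[
    {"travel":[0,0,0],"spin":0},
    {"travel":[0,0,0],"spin":0},
    {"travel":[0,0,0],"spin":0},
    {"travel":[0,0,0],"spin":0},
    {"travel":[0,0,0],"spin":0},
  ],
  gripper=-1,
  squeeze=50,
)

```text
time_s: 24.13
tcp_pos: [0.5806, -0.0234, 0.0315]
eef_rot: [179.7, -0.3, -70.4]
contact_force: [-0.9, 0.5, -0.4]
gripper_width: 0.0601
```

Request:
send_rows(
  motion=[
    {"travel":[0,0,0],"spin":0},
    {"travel":[0,0,0],"spin":0},
    {"travel":[0,0,0],"spin":0},
  ],
)

```text
time_s: 24.38
tcp_pos: [0.5809, -0.0233, 0.0317]
eef_rot: [179.7, -0.3, -70.4]
contact_force: [0.1, 0.2, -1.6]
gripper_width: 0.0496
```

```bash
python3 st.py; python3 -c "
from h import *
s=r.get_state();print(s['gripper_width'],s['moment'])"
```

```text
24.48 [ 0.5808 -0.0233  0.0317] [179.73  -0.26 -70.38] [-0.1 -0.2 -0.5] [ 17.1  23.2 -24.5   0.4 -42.5   2.2]
0.04935598245232799 [0.01288044 0.0340569  0.05747809]
```

The grip is at 49.4 mm, matching the 50 mm bed. Lifting gently.

Request:
send_rows(
  motion=[
    {"travel":[0,0,-0.004],"spin":0},
    {"travel":[0,0,-0.006],"spin":0},
    {"travel":[0,0,-0.006],"spin":0},
    {"travel":[0,0,-0.006],"spin":0},
  ],
)

```text
time_s: 24.82
tcp_pos: [0.5756, -0.0239, 0.0504]
eef_rot: [179.1, -0.1, -70.5]
contact_force: [-0.3, -0.5, -9.4]
gripper_width: 0.0498
```

```bash
python3 st.py
```

```text
24.92 [ 0.5769 -0.0237  0.0515] [ 1.7927e+02 -1.3000e-01 -7.0500e+01] [ 0.2  0.4 -9.1] [ 17.2  21.6 -23.6   0.2 -45.5   2.2]
```

Request:
send_rows(
  motion=[
    {"travel":[0.001,-0.003,-0.02],"spin":0},
  ],
)

```text
time_s: 25.0
tcp_pos: [0.5766, -0.024, 0.0681]
eef_rot: [178.9, -0.0, -70.6]
contact_force: [-0.6, -0.3, -11.2]
gripper_width: 0.0493
```

```bash
python3 st.py
```

```text
25.1 [ 0.5827 -0.0232  0.074 ] [179.56  -0.19 -70.45] [ 2.2  0.6 -7.7] [ 17.1  20.3 -21.9   0.3 -48.2   2.3]
```

Request:
send_rows(
  motion=[
    {"travel":[0,-0.001,-0.02],"spin":0},
  ],
)

```text
time_s: 25.18
tcp_pos: [0.5809, -0.023, 0.0904]
eef_rot: [179.2, -0.1, -70.5]
contact_force: [-1.8, -0.2, -11.7]
gripper_width: 0.0495
```

```bash
python3 st.py
```

```text
25.28 [ 0.5862 -0.0223  0.0963] [179.88  -0.26 -70.41] [ 1.9  0.9 -8.6] [ 17.1  19.  -20.4   0.3 -50.7   2.3]
```

Request:
send_rows(
  motion=[
    {"travel":[0,-0.001,-0.02],"spin":0},
  ],
)

```text
time_s: 25.37
tcp_pos: [0.5841, -0.022, 0.1121]
eef_rot: [179.5, -0.1, -70.5]
contact_force: [-1.7, -0.5, -10.3]
gripper_width: 0.0496
```

```bash
python3 st.py
```

```text
25.47 [ 0.5892 -0.0215  0.118 ] [-179.84   -0.32  -70.37] [ 2.2  0.2 -7.7] [ 17.1  17.7 -19.    0.4 -53.2   2.3]
```

Request:
send_rows(
  motion=[
    {"travel":[0,0.007,-0.013],"spin":0},
  ],
)

```text
time_s: 25.55
tcp_pos: [0.5816, -0.0235, 0.1278]
eef_rot: [180.0, -0.2, -70.4]
contact_force: [-0.7, -0.6, -11.1]
gripper_width: 0.0497
```

```bash
sed -i 's/range(2)/range(3)/' st.py; python3 st.py
python3 - <<'E'
from h import *
im,D=r.capture("scene"); im2,_=r.capture("side")
cv2.imwrite("pics/f.png",np.hstack([cv2.resize(im[130:410,190:450],(400,430)),cv2.resize(im2[150:390,190:430],(400,430))]))
P=cloud("scene",D); hsv=cv2.cvtColor(im,cv2.COLOR_BGR2HSV); m=(cv2.inRange(hsv,(55,60,20),(95,255,255))>0)&(D>0)&(np.hypot(P[...,0]-.58,P[...,1]+.02)<.12)
p=P[m]; q=p[p[:,2]>.165]; A=np.c_[q[:,:2],np.ones(len(q))]; print(len(q),np.median(q[:,2]))
s=r.get_state(); print(s["time_s"],s["tcp_pos"],s["eef_rot"],s["contact_force"],s["moment"],s["gripper_width"],abs(s["qd"]).max())
E
```

```text
25.7 [ 0.5823 -0.0239  0.131 ] [-179.78   -0.32  -70.38] [ 0.1 -0.1 -9.8] [ 17.1  16.3 -19.    0.4 -54.4   2.3]
672 0.18187155252774018
25.8 [ 0.58200133 -0.02384339  0.13015563] [-179.87540849   -0.29900059  -70.3832544 ] [-0.28259667 -0.18683273 -9.7049609 ] [ 0.03624876  0.20088103 -0.0645257 ] 0.04976544173996902 0.4299478666918685
```

View pics/f.png

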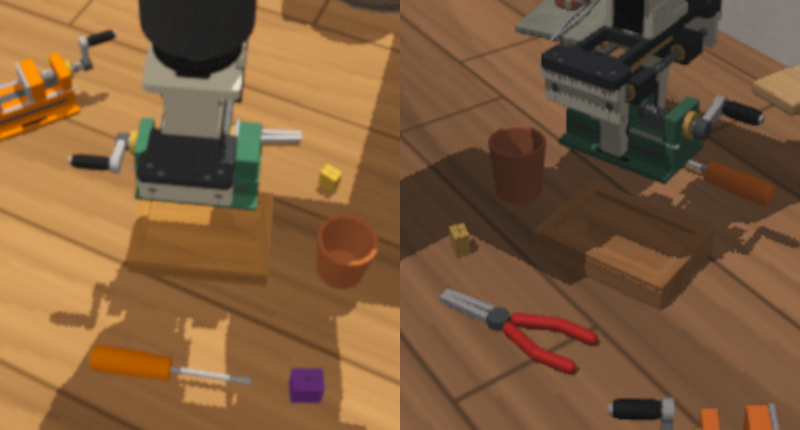

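The vise hangs level over the empty block, its top raised 99 mm, and the bystanders haven't moved. Handing in.

```bash
python3 -c "
from plant import r
print(r.close_job()); s=r.get_state(); print(s['time_s'],s['tcp_pos'],s['eef_rot'])"
```

```text
the job is handed in; nothing more can be done
None
the job is handed in; nothing more can be done
```

I wound the crank until the jaw nipped the blank, let go of it, then lifted the vise out of its block. I handed it in at about 26 s while still holding it in the air.

**Winding:** The crank ran free at about 3 N. Once the jaw met the blank, the force rose to about 7 N along the handle's path (8.6 N downward). After I let go, the handle stood at about 14.0 rad, past the 13.6 rad where the blank is met.

**Final hold:**

| Check | Reading |
|---|---|
| Rise of the vise's top, from depth images | 99 mm |
| Rise of the tool | 98 mm |
| Tilt of the tool | about 0.3° |
| Grip opening on the 50 mm bed | 49.8 mm |
| Load carried | 9.7 N steady |

The last pictures show the vise level and the pliers, screwdriver and pot where they were.

**Failed or in doubt:**
- The handle slipped in my grip on the first turn, so I re-gripped it. A peak of about 14 N there turned the loose vise about 2° within its play; it later read back near its first angle.
- The handle slid along the fingers again during the final nip. The tool's position then suggested 14.5 rad, so I relied on the handle's measured height for the 14.0 rad.
- The tool tilted to about 4.5° during winding. I levelled it before gripping the vise, and it stayed within about 1° during the lift.
- The gripper hid the blank in the last pictures. I judge it still clamped from the load: 9.7 N, somewhat more than the 8.3 N expected for the vise with its blank.

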